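Seat a three-ball stage top on its cone, groove and flat base

TASK

Pick up the T-shaped stage top by its upright grip and set it on the kinematic base with all three ball feet fully home: the foot at the end of the long arm in the cone, the rear feet in the V groove and on the flat pad. The seats are not bolted exactly in the middle of the base, so feel the feet home gently while you still hold the top (never bear on the seats with more than about 25 N), and only then let go and leave it sitting still. Leave the can, the jar and the wrench alone.

Things in the scene. Friction and masses are not known exactly. Their poses are not given: they have to be found in the camera images.
- base: Kinematic base fixed to the bench: dark plate 200 x 130 x 15 mm, origin at the centre of its underside, x along its length. On it a bright plate 6 mm thick with the 3 rigid steel seats. Its bolts have slack: the whole seat set is shifted up to 7 mm in base x and 7 mm in base y (never turned), differently each time and not measured. Places are given for no shift.
- cone_place (a point): Unshifted cone centre, at rim height (base x 60, y 0, z 43 mm): a round dish 30 mm across in a 42 mm square block, its side sloping 40 degrees from level. Dry, friction about 0.5: a foot left off-centre on the slope sticks there; pressed lightly down, it is pushed sideways towards the cone's middle.
- groove_place (a point): Unshifted middle of the V groove, at rim height (base x -35, y 30, z 43 mm): 30 mm wide, 44 mm long, its length pointing at the cone, sides sloping 40 degrees from level, dry like the cone.
- flat_place (a point): Unshifted centre of the flat pad's top (base x -35, y -30, z 33 mm): a level steel disc 40 mm across, top 10 mm lower than the rims of cone and groove.
- home (a point): Where the grip centre would be with all feet home if the seats were not shifted: base x 0, y 0, z 89 mm, axes as the base's. Home, the top is level, its x along base x, the grip centre at this height and off to the side by exactly the seat shift, ball centres at z 41. Off-centre by d on a slope it stands about 0.84 d too high.
- grip (a point): Centre of the upright grip of the loose stage top: grey plastic block 44 (x) x 20 (y) x 48 mm (z) on a T-shaped aluminium plate 8 mm thick. x points along the long arm to the cone foot. Plate top 24 mm and feet undersides 56 mm below this point. Long arm x -57 to 75, 26 wide; cross arm 28 x 88 mm at x -35. 0.5 to 0.8 kg, balanced near the grip. Starts standing on the bench.
- foot_cone (a point): Centre of the steel ball foot (16 mm diameter, on a 10 mm stem) under the end of the long arm: x 60, y 0, z -48 mm from the grip centre. It belongs in the cone.
- foot_groove (a point): Centre of the 16 mm ball foot under the left (+y) end of the cross arm: x -35, y 30, z -48 mm from the grip centre. It belongs in the groove.
- foot_flat (a point): Centre of the 16 mm ball foot under the right (-y) end of the cross arm: x -35, y -30, z -48 mm from the grip centre. It belongs on the flat pad.
- top: The stage top as a whole; origin on the level of the undersides of its feet, 56 mm straight below the grip centre, same axes.
- can: A tin can with a blue label, 76 mm across, 85 mm high, standing beyond the work; origin at the centre of its underside. Leave alone.
- jar: A white-capped jar 60 mm across, 90 mm high, standing on the bench to the right; origin at the centre of its underside. Leave alone.
- wrench: A steel wrench lying on the bench to the left; origin under its middle. Leave alone.
Not all that is in view belongs to the job. There is more than one size of the base; the one meant has the size given above.

How it is judged:
By the outcome, as a careful person would: the job done as asked, in the order asked, and still so for the second after the job is handed in, with the robot touching nothing.
It also fails if it takes over 64 s, if anything falls off the work surface, if the arm or the gripper's body presses on something with over 40 N, if the wrist force passes 120 N, or if a joint passes its speed limit or range.

ROBOT

A 6-joint arm with a two-finger parallel gripper is mounted at the origin on the work surface. World frame = base frame: x ahead of the robot, y to its left, z up, the work surface at z = 0. Lengths are in m, angles in rad, forces in N, time in s.
With the tool pointing down it reaches from about 0.4 to 0.825 m from the base axis. Payload 7 kg.
Tool frame: the origin (TCP) lies midway between the tips of the shut fingers; the grasp point (between the pads) lies 19 mm behind it; z points along the fingers, y is the line along which they close (so a half turn about z gives the same grasp; the last joint's range is limited). The gripper opens to 88 mm and grips with 3 to 60 N. Pads are 19 mm wide; open, the fingers measure 130 mm over their backs; the gripper's body (78 mm by 193 mm) begins 47 mm behind the grasp point.
Start: joints at [-0.847, 0.359, 0.012, 0, -1.224, -0.288], TCP at [0.285, -0.612, 0.227] pointing down, gripper open.
Joint ranges: [-3.07, 3.07], [-1.43, 2.12], [-1.02, 1.25], [-3.03, 1.67], [-3.05, -0], [-3.03, 3.03]. Speed limits (rad/s): [2.39, 2.39, 3.01, 3.14, 3.14, 3.14].

INTERFACE

Orientations are given as [roll, pitch, yaw] about the fixed x, y, z axes, in that order (R = Rz(yaw) Ry(pitch) Rx(roll)).
In Python, from station import get_state, grab_frame, calibration, job_done, boxes_of, regions_of, spot_point gives the robot as it stands. The module is installed in compiled form; this text tells all that it offers.
- The arm moves only by the tool arm_command, never from a script. Its argument "commands" is a list of rows, each an object of numbers: "tx", "ty", "tz": the shift along the tool's x, y, z each as a share of 25 cm, from -1 to 1; "twist": the turn about the tool's z as a share of 180 degrees, from -1 to 1. A call has exactly 8 rows; each row is the pose to reach, as a shift and turn from the pose commanded when the call began, along the tool's axes at that moment, turning the shorter way round; what a row does not reach only later rows make up. A row lasts 1/12 s, in which the tool goes at most 41.7 mm and 7.16 degrees, less where a joint would pass 70% of its speed; a pose out of reach is approached as far as the arm can. A call with a number of a shift or a turn outside -1 to 1 is refused whole. A call with a gripper value outside its range is refused whole. "claw" is the opening, from 0 (shut) to 1 (fully open), set as the call begins (left out, the last holds). The fingers move at their own pace and stop on an object; "grip_force" is the grip in N (left out, the last holds). Time passes only in rows, so rows that repeat a pose let the fingers close, or fill a call up. It gives the time, the measured TCP pose, the force, the opening and the grip force at its end, in the units of the state.
- get_state(): the state, without advancing time (a new reading comes with each control period).
- grab_frame(name): name is "side" or "top" or "wrist"; returns the picture (420x560x3 uint8, red, green, blue); there is no depth.
- calibration(name): a dict with "camera_matrix" (3x3 intrinsics, pixels), "k1" (the pictures are not rectified: a ray, as slopes to the right and down, at radius r is drawn at 1 + k1 r^2 times it, then the intrinsics apply), "extrinsics" (4x4, takes a point from camera to world coordinates). Camera axes: x right, y down, z forward; pixel columns grow to the right and rows downward; lengths in m; the calibration is good to about 2 mm. A picture is of the moment at which its call begins: read the wrist's pose just before it. calibration takes no time and is no camera call; for the wrist camera it gives the pose at the moment of the call.
- job_done(): hands the job in; it is judged then, once.
Trained networks look in the newest picture that a camera, given by its name, has taken for a name from the list of things; names that differ only in an ending like _2 or _b are one class to them, and where a whole thing is asked for, a point or a joint stands for the part that bears it (a point fixed in the world has none). Each returns a list of dicts, best first, with "score" (0 to 1); they miss things now and then, are a little off and sometimes report something else, mostly with a low value. They report only what shows in the picture. A call takes as long as a camera call. They do not tell look-alikes from the thing itself.
- boxes_of(query, camera): "rect" ([left, top, right, bottom] in pixels, round what is visible of it).
- regions_of(query, camera): "region" (420x560 bool, what is visible of it) and "rect" ([left, top, right, bottom] in pixels, round what is visible of it).
- spot_point(query, camera): "uv" ([column, row] in pixels: a listed point, or the origin of a listed thing).
The state is a dict: "t": time; "q": joint angles; "qd": joint speeds; "joint_efforts": joint torques, N m; "eef_pos": TCP position; "ee_rot": TCP orientation; "force": force on the tool from outside, world axes, zero at the start; "moment": the same for the moment, N m; "width": finger opening in m; "gripper_force": force on a finger pad.
Only numpy, scipy, OpenCV 4.12 (cv2) and the standard library are available. Lean on these libraries where they do the work, as an engineer would, in place of code of your own. Each camera call takes 0.05 s, during which the arm holds its last target. There are 200 camera calls.

## Working session

There is one attempt and no reset: what is moved stays moved. The work goes in short steps, Python scripts to look and compute and a tool call to move; the robot and the scene stay as the last step left them, time stands still between calls to the robot, and variables do not carry over. Pictures are saved under pics/ and viewed, at most 10 in all, crops included, and the job is handed in when it is done.

Besides the shell and the picture viewer there is one more tool, called after "Request:" by a JSON object that holds its "fn" and its "kwargs", one argument or row to a line. arm_command: Moves the arm, as the interface text tells. Shift numbers are shares of 25 cm and turn numbers shares of 180 degrees, none past 1 either way. Its arguments: {"type":"object","properties":{"commands":{"type":"array"},"claw":{"type":"number"},"grip_force":{"type":"number"}},"required":["commands"]}

```bash
mkdir -p pics; cat > h.py <<'E'
import numpy as np, cv2
from station import *
from scipy.spatial.transform import Rotation as Rn
def ray(cam,uv):
    c=calibration(cam);K=np.array(c["camera_matrix"]);T=np.array(c["extrinsics"])
    d=np.array([(uv[0]-K[0,2])/K[0,0],(uv[1]-K[1,2])/K[1,1]])
    u=d.copy()
    for _ in range(30): u=d/(1+c["k1"]*(u@u))
    v=T[:3,:3]@np.array([u[0],u[1],1]);return T[:3,3],v/np.linalg.norm(v)
def at_z(cam,uv,z):
    o,v=ray(cam,uv);return o+v*(z-o[2])/v[2]
def tri(obs):
    A=np.zeros((3,3));b=np.zeros(3)
    for cam,uv in obs:
        o,v=ray(cam,uv);P=np.eye(3)-np.outer(v,v);A+=P;b+=P@o
    return np.linalg.solve(A,b)
def proj(cam,p):
    c=calibration(cam);K=np.array(c["camera_matrix"]);T=np.array(c["extrinsics"])
    q=T[:3,:3].T@(np.asarray(p)-T[:3,3]);u=q[:2]/q[2];u=u*(1+c["k1"]*(u@u))
    return np.array([K[0,0]*u[0]+K[0,2],K[1,1]*u[1]+K[1,2]])
E
python3 - <<'E'
from h import *
np.set_printoptions(precision=3,suppress=True)
s=get_state();print(s["t"],s["eef_pos"],s["ee_rot"],s["force"])
for cam in("top","side"):
    im=grab_frame(cam);cv2.imwrite(f"pics/{cam}0.png",im[:,:,::-1])
    for q in("grip","foot_cone","foot_groove","foot_flat","top","base","cone_place","groove_place","flat_place","home","can","jar"):
        print(cam,q,[(np.round(r["uv"],1).tolist(),round(r["score"],2)) for r in spot_point(q,cam)[:3]])
    T=calibration(cam)["extrinsics"];print(np.array(T))
print(get_state()["t"])
E
```

```text
0.0 [ 0.285 -0.611  0.226] [ 3.14  -0.    -2.706] [0.308 0.041 0.589]
top grip [([207.4, 214.7], 0.6)]
top foot_cone [([226.3, 202.4], 0.64)]
top foot_groove [([188.5, 220.9], 0.59)]
top foot_flat [([205.8, 239.1], 0.56)]
top top [([206.9, 218.5], 0.88)]
top base [([342.7, 199.0], 0.86), ([368.4, 290.5], 0.85)]
top cone_place [([370.0, 273.5], 0.74)]
top groove_place [([337.6, 217.3], 0.9)]
top flat_place [([358.2, 211.3], 0.94), ([378.2, 298.1], 0.66)]
top home [([374.5, 291.3], 0.83), ([350.5, 199.2], 0.63)]
top can [([269.9, 134.0], 0.96)]
top jar [([431.7, 204.5], 0.85)]
[[-0.015 -0.996  0.084  0.407]
 [-1.     0.014 -0.012  0.012]
 [ 0.011 -0.085 -0.996  1.272]
 [ 0.     0.     0.     1.   ]]
side grip [([263.8, 201.8], 0.98)]
side foot_cone [([279.2, 217.1], 0.79)]
side foot_groove [([255.1, 207.6], 0.81), ([278.4, 216.3], 0.47)]
side foot_flat [([249.0, 215.3], 0.74)]
side top [([261.7, 219.4], 0.6), ([254.1, 185.9], 0.6)]
side base [([252.8, 309.2], 0.87)]
side cone_place [([270.7, 295.6], 0.7)]
side groove_place [([237.6, 293.2], 0.62)]
side flat_place [([241.0, 312.5], 0.55)]
side home [([252.5, 290.0], 0.86)]
side can []
side jar []
[[ 0.914 -0.177  0.364  0.024]
 [-0.404 -0.445  0.799 -1.021]
 [ 0.021 -0.878 -0.478  0.708]
 [ 0.     0.     0.     1.   ]]
1.3
```

View pics/top0.png

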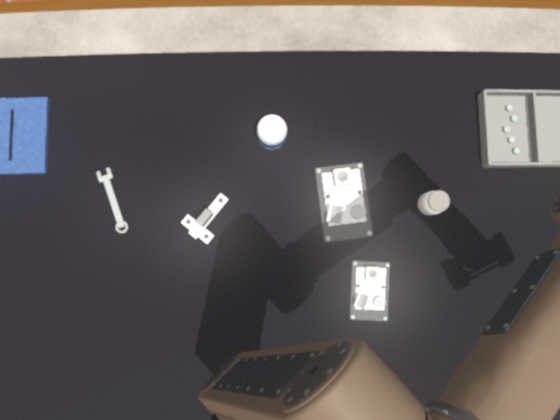

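View pics/side0.png

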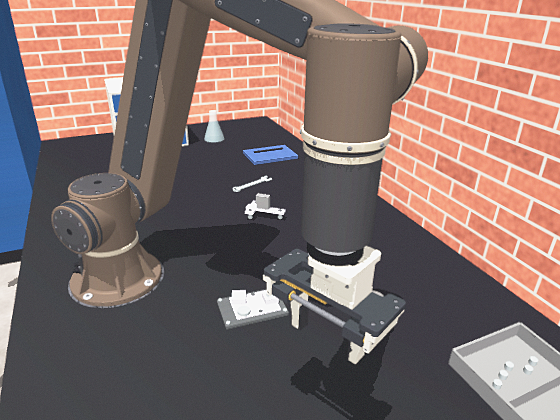

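The top view shows the T at about (207,215), with the long arm towards the upper right. The large base is at (345,202) with its cone at (343,177) and its groove lower left. The smaller look-alike is at (370,291). The side view shows only the small base, because the gripper hides the large one.

```bash
python3 - <<'E'
from h import *
np.set_printoptions(precision=4,suppress=True)
print("grip tri",tri([("top",(207.4,214.7)),("side",(263.8,201.8))]))
for n,uv,z in(("grip",(207.4,214.7),.056),("fc",(226.3,202.4),.008),("fg",(188.5,220.9),.008),("ff",(205.8,239.1),.008)): print(n,at_z("top",uv,z))
im=grab_frame("top")
for r in regions_of("base","top")[:2]:
    m=r["region"].astype(np.uint8);c=cv2.findNonZero(m);b=cv2.minAreaRect(c);pts=cv2.boxPoints(b)
    w=np.array([at_z("top",p,.015)for p in pts]);print(r["score"],b,[np.linalg.norm(w[i]-w[i-1]) for i in(1,2)],w.mean(0),w[:,:2].tolist())
for q in("can","jar"): print(q,at_z("top",boxes_of(q,"top")[0]["rect"][:2],.085),at_z("top",boxes_of(q,"top")[0]["rect"][2:],.085))
cv2.imwrite("pics/c.png",cv2.hconcat([cv2.resize(im[150:250,300:390],None,fx=4.4,fy=4.4,interpolation=2),cv2.resize(im[180:255,170:240],None,fx=5.5,fy=440/75,interpolation=2)])[:,:,::-1])
print(calibration("top")["camera_matrix"],calibration("wrist"))
E
```

```text
grip tri [0.491  0.1625 0.0554]
grip [0.4935 0.1615 0.056 ]
fc [0.5288 0.1173 0.008 ]
fg [0.4812 0.2173 0.008 ]
ff [0.4327 0.1719 0.008 ]
0.85 ((342.9727783203125, 201.59829711914062), (76.54747772216797, 48.53184509277344), 82.303955078125) [np.float64(0.12979320040944445), np.float64(0.20303293514899223)] [ 0.5267 -0.1907  0.015 ] [[0.6193613686891983, -0.11545790501289585], [0.6354409483986289, -0.24425123554244726], [0.4334817957115275, -0.2651048539604336], [0.41853021334477075, -0.1378815006893542]]
0.76 ((368.8394470214844, 290.5135803222656), (38.56916046142578, 58.91289520263672), 2.2906100749969482) [np.float64(0.15247403265023735), np.float64(0.10180066317900595)] [ 0.2925 -0.2526  0.015 ] [[0.21950329593664708, -0.1970253404369651], [0.37165980690183176, -0.2068603190097573], [0.3657480238111283, -0.30848918225427996], [0.21313664148497918, -0.29789899460603664]]
can [0.7445 0.0326 0.085 ] [ 0.6495 -0.0445  0.085 ]
jar [ 0.5509 -0.3706  0.085 ] [ 0.476  -0.4472  0.085 ]
[[480.5473   0.     272.2904]
 [  0.     480.5473 207.3585]
 [  0.       0.       1.    ]] {'camera_matrix': array([[365.0982,   0.    , 279.9373],
       [  0.    , 365.0982, 207.4938],
       [  0.    ,   0.    ,   1.    ]]), 'k1': -0.08509509706143838, 'extrinsics': array([[-0.4225,  0.864 ,  0.2737,  0.2105],
       [ 0.9064,  0.4029,  0.1271, -0.6468],
       [-0.0005,  0.3018, -0.9534,  0.3858],
       [ 0.    ,  0.    ,  0.    ,  1.    ]])}
```

View pics/c.png

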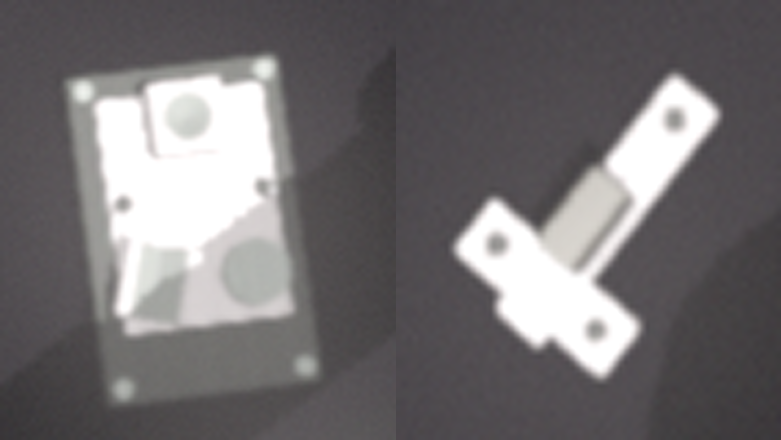

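```bash
python3 - <<'E'
from h import *
np.set_printoptions(precision=4,suppress=True)
P=lambda ps,f,o,z:np.array([at_z("top",(p[0]/f[0]+o[0],p[1]/f[1]+o[1]),z) for p in np.array(ps)+.0])
b=P([(83,92),(265,68),(305,366),(123,390)],(4.4,4.4),(300-.4,150-.4),.016)
ax=(b[0]+b[1]-b[2]-b[3])/2;ay=(b[0]+b[3]-b[1]-b[2])/2
yb=np.arctan2(ax[1],ax[0]);print("base",b.mean(0),np.linalg.norm(ax),np.linalg.norm(ay),np.degrees(yb),np.degrees(np.arctan2(-ay[0],ay[1])))
R=Rn.from_euler("z",yb).as_matrix()
c=P([(188,116)],(4.4,4.4),(299.6,149.6),.041)[0];f=P([(256,272)],(4.4,4.4),(299.6,149.6),.033)[0]
print("cone,flat in base",R.T@(c-b.mean(0)),R.T@(f-b.mean(0)))
t=P([(674,119),(497,243),(595,330)],(385/70,440/75),(169.6-396/5.5,179.6),.032)
r=(t[1]+t[2])/2;v=t[0]-r;print("top",t,np.linalg.norm(v),np.degrees(np.arctan2(v[1],v[0])),"grip",r+v*35/95)
s=get_state();print(s["t"],s["q"],s["eef_pos"],s["ee_rot"])
E
```

```text
base [ 0.5263 -0.1924  0.016 ] 0.1806546037783629 0.11075573611835854 6.075222866381 6.726336980001105
cone,flat in base [ 0.0643 -0.0009  0.025 ] [-0.0315 -0.03    0.017 ]
top [[0.5332 0.1312 0.032 ]
 [0.4795 0.2148 0.032 ]
 [0.4406 0.1688 0.032 ]] 0.09501504513179805 -39.62683456497032 grip [0.487  0.1695 0.032 ]
1.6 [-0.8469  0.3586  0.0119 -0.     -1.2241 -0.2881] [ 0.2849 -0.6119  0.2266] [ 3.1416  0.     -2.7058]
```

Request:
{"fn": "arm_command", "kwargs": {
  "commands": [
    {"tx": -0.8, "ty": 1, "twist": -0.31},
    {"tx": -0.8, "ty": 1, "twist": -0.31},
    {"tx": -0.8, "ty": 1, "twist": -0.31},
    {"tx": -0.8, "ty": 1, "twist": -0.31},
    {"tx": -0.8, "ty": 1, "twist": -0.31},
    {"tx": -0.8, "ty": 1, "twist": -0.31},
    {"tx": -0.8, "ty": 1, "twist": -0.31},
    {"tx": -0.8, "ty": 1, "twist": -0.31}
  ],
  "claw": 1,
  "grip_force": 30
}}

```text
invalid input
```

```bash
cat >> h.py <<'E'
def cmd(target,yaw_deg):
    """shares for a move call to a world TCP target and yaw, tool pointing down"""
    s=get_state();R=Rn.from_euler("xyz",s["ee_rot"]).as_matrix()
    d=R.T@(np.asarray(target)-s["eef_pos"]);y=np.degrees(s["ee_rot"][2])
    print("t",round(s["t"],2),"pos",np.round(s["eef_pos"],4),"yaw",round(y,2),"q",np.round(s["q"],2),"F",np.round(s["force"],1),"shares",np.round(d/.25,4),"twist",round(-((yaw_deg-y+180)%360-180)/180,4))
E
python3 -c "
from h import *
cmd([.46,.14,.22],-39.6)"
```

```text
t 1.6 pos [ 0.2849 -0.6119  0.2266] yaw -155.03 q [-0.85  0.36  0.01 -0.   -1.22 -0.29] F [-0.6 -0.9 -0.2] shares [-1.9044  2.4308  0.0263] twist -0.6413
```

Request:
{"fn": "arm_command", "kwargs": {
  "commands": [
    {"tx": -0.8, "ty": 1, "tz": 0, "twist": -0.31},
    {"tx": -0.8, "ty": 1, "tz": 0, "twist": -0.31},
    {"tx": -0.8, "ty": 1, "tz": 0, "twist": -0.31},
    {"tx": -0.8, "ty": 1, "tz": 0, "twist": -0.31},
    {"tx": -0.8, "ty": 1, "tz": 0, "twist": -0.31},
    {"tx": -0.8, "ty": 1, "tz": 0, "twist": -0.31},
    {"tx": -0.8, "ty": 1, "tz": 0, "twist": -0.31},
    {"tx": -0.8, "ty": 1, "tz": 0, "twist": -0.31}
  ],
  "claw": 1,
  "grip_force": 30
}}

```text
t: 2.27
eef_pos: [0.3607, -0.2982, 0.2269]
ee_rot: [-3.14, 0.0, -1.725]
force: [-0.1, 0.2, 0.3]
width: 0.0877
gripper_force: 0.0
```

```bash
python3 -c "
from h import *
cmd([.46,.14,.22],-39.6)"
```

```text
t 2.27 pos [ 0.3607 -0.2982  0.2269] yaw -98.82 q [-0.27  0.01 -0.42 -0.   -1.13  0.12] F [-0.1  0.2  0.3] shares [-1.7932 -0.1235  0.0283] twist -0.329
```

Request:
{"fn": "arm_command", "kwargs": {
  "commands": [
    {"tx": -1, "ty": -0.07, "tz": 0, "twist": -0.31},
    {"tx": -1, "ty": -0.07, "tz": 0, "twist": -0.31},
    {"tx": -1, "ty": -0.07, "tz": 0, "twist": -0.31},
    {"tx": -1, "ty": -0.07, "tz": 0, "twist": -0.31},
    {"tx": -1, "ty": -0.07, "tz": 0, "twist": -0.31},
    {"tx": -1, "ty": -0.07, "tz": 0, "twist": -0.31},
    {"tx": -1, "ty": -0.07, "tz": 0, "twist": -0.31},
    {"tx": -1, "ty": -0.07, "tz": 0, "twist": -0.31}
  ]
}}

```text
t: 2.93
eef_pos: [0.4187, -0.0542, 0.2269]
ee_rot: [-3.141, -0.0, -0.746]
force: [-0.4, -0.7, 0.4]
width: 0.0877
gripper_force: 0.0
```

```bash
python3 -c "
from h import *
cmd([.46,.14,.20],-39.6)"
```

```text
t 2.93 pos [ 0.4187 -0.0542  0.2269] yaw -42.74 q [ 0.34 -0.08 -0.51 -0.   -1.14  0.48] F [-0.4 -0.7  0.4] shares [-0.406  -0.6826  0.108 ] twist -0.0175
```

Request:
{"fn": "arm_command", "kwargs": {
  "commands": [
    {"tx": -0.1, "ty": -0.17, "tz": 0, "twist": -0.0175},
    {"tx": -0.2, "ty": -0.34, "tz": 0.03, "twist": -0.0175},
    {"tx": -0.3, "ty": -0.5, "tz": 0.08, "twist": -0.0175},
    {"tx": -0.4, "ty": -0.68, "tz": 0.1, "twist": -0.0175},
    {"tx": -0.406, "ty": -0.68, "tz": 0.1, "twist": -0.0175},
    {"tx": -0.406, "ty": -0.68, "tz": 0.1, "twist": -0.0175},
    {"tx": -0.406, "ty": -0.68, "tz": 0.1, "twist": -0.0175},
    {"tx": -0.406, "ty": -0.68, "tz": 0.1, "twist": -0.0175}
  ]
}}

```text
t: 3.6
eef_pos: [0.461, 0.1363, 0.2014]
ee_rot: [3.141, 0.0, -0.702]
force: [-0.3, 0.3, -0.8]
width: 0.0872
gripper_force: 0.0
```

```bash
python3 - <<'E'
from h import *
np.set_printoptions(precision=4,suppress=True)
cmd([.487,.1695,.2],-39.6)
im=grab_frame("wrist");cv2.imwrite("pics/w1.png",im[:,:,::-1])
for q,z in(("grip",.056),("foot_cone",.008),("foot_groove",.008),("foot_flat",.008),("top",0)):
    print(q,[(np.round(r["uv"],1).tolist(),round(r["score"],2),at_z("wrist",r["uv"],z)) for r in spot_point(q,"wrist")[:3]])
E
```

```text
t 3.6 pos [0.461  0.1363 0.2014] yaw -40.24 q [ 0.7   0.05 -0.44 -0.   -1.08  0.17] F [-0.3  0.3 -0.8] shares [-0.0062 -0.1686  0.0057] twist -0.0036
grip [([229.5, 193.8], 0.59, array([0.4879, 0.1698, 0.056 ]))]
foot_cone [([234.4, 118.1], 0.9, array([0.5342, 0.1297, 0.008 ]))]
foot_groove [([206.9, 216.6], 0.63, array([0.4797, 0.2178, 0.008 ]))]
foot_flat [([269.2, 218.7], 0.61, array([0.4367, 0.1706, 0.008 ]))]
top [([238.4, 180.8], 0.74, array([0.4858, 0.1699, 0.    ])), ([266.5, 215.7], 0.44, array([0.4391, 0.1726, 0.    ]))]
```

View pics/w1.png

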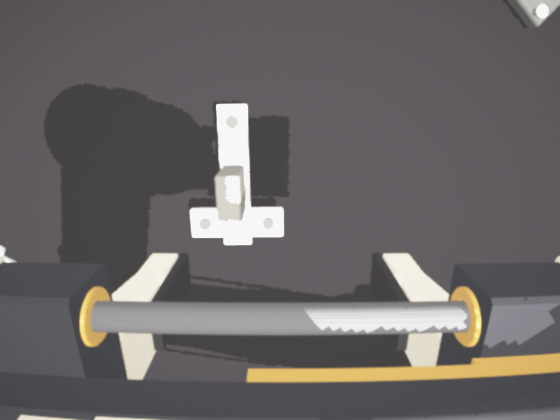

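The wrist view shows the T below and ahead of the fingers. The long-arm bolt is at (231,122), the rear bolts at (205,223) and (268,222), and the grip at (229,193).

```bash
python3 - <<'E'
from h import *
t=np.array([at_z("wrist",p,.032) for p in((231.5,122),(205.5,223),(268,222.5))])
r=(t[1]+t[2])/2;v=t[0]-r;w=t[1]-t[2];g=r+v*35/95
y1=np.degrees(np.arctan2(v[1],v[0]));y2=np.degrees(np.arctan2(-w[0],w[1]))
print(np.linalg.norm(v),np.linalg.norm(w),g,y1,y2);cmd([g[0],g[1],.042],(y1*95+y2*60)/155)
E
```

```text
0.09477881251375418 0.060186247375376034 [0.48663132 0.16894248 0.032     ] -39.49678463361524 -39.77452249741751
t 3.9 pos [0.4612 0.1356 0.2019] yaw -40.35 q [ 0.7   0.05 -0.44 -0.   -1.08  0.17] F [ 0.3 -0.7 -0. ] shares [-0.0089 -0.1668  0.6397] twist -0.0041
```

Request:
{"fn": "arm_command", "kwargs": {
  "commands": [
    {"tx": -0.007, "ty": -0.1, "tz": 0.05, "twist": -0.004},
    {"tx": -0.007, "ty": -0.168, "tz": 0.15, "twist": -0.004},
    {"tx": -0.007, "ty": -0.168, "tz": 0.27, "twist": -0.004},
    {"tx": -0.007, "ty": -0.168, "tz": 0.39, "twist": -0.004},
    {"tx": -0.007, "ty": -0.168, "tz": 0.5, "twist": -0.004},
    {"tx": -0.007, "ty": -0.168, "tz": 0.59, "twist": -0.004},
    {"tx": -0.007, "ty": -0.168, "tz": 0.63, "twist": -0.004},
    {"tx": -0.007, "ty": -0.168, "tz": 0.64, "twist": -0.004}
  ]
}}

```text
t: 4.57
eef_pos: [0.4862, 0.1684, 0.0399]
ee_rot: [3.138, 0.001, -0.691]
force: [0.3, -0.1, 0.2]
width: 0.0877
gripper_force: 0.0
```

Request:
{"fn": "arm_command", "kwargs": {
  "commands": [
    {"tx": 0, "ty": 0, "tz": 0, "twist": 0},
    {"tx": 0, "ty": 0, "tz": 0, "twist": 0},
    {"tx": 0, "ty": 0, "tz": 0, "twist": 0},
    {"tx": 0, "ty": 0, "tz": 0, "twist": 0},
    {"tx": 0, "ty": 0, "tz": 0, "twist": 0},
    {"tx": 0, "ty": 0, "tz": 0, "twist": 0},
    {"tx": 0, "ty": 0, "tz": 0, "twist": 0},
    {"tx": 0, "ty": 0, "tz": 0, "twist": 0}
  ],
  "claw": 0,
  "grip_force": 35
}}

```text
t: 5.23
eef_pos: [0.4871, 0.1696, 0.0418]
ee_rot: [-3.141, -0.0, -0.69]
force: [0.3, 0.7, -0.0]
width: 0.04
gripper_force: 0.0
```

```bash
python3 - <<'E'
from h import *
cmd([.487,.169,.16],6.4);s=get_state();print(s["width"],s["gripper_force"])
E
```

```text
t 5.23 pos [0.4871 0.1696 0.0418] yaw -39.56 q [ 0.72  0.3  -0.57 -0.   -0.7   0.16] F [ 0.3  0.7 -0. ] shares [ 0.0013  0.002  -0.4729] twist -0.2553
0.03998686999393854 0.0
```

Still closing.

Request:
{"fn": "arm_command", "kwargs": {
  "commands": [
    {"tx": 0, "ty": 0, "tz": 0, "twist": 0},
    {"tx": 0, "ty": 0, "tz": 0, "twist": 0},
    {"tx": 0, "ty": 0, "tz": 0, "twist": 0},
    {"tx": 0, "ty": 0, "tz": 0, "twist": 0},
    {"tx": 0, "ty": 0, "tz": 0, "twist": 0},
    {"tx": 0, "ty": 0, "tz": 0, "twist": 0},
    {"tx": 0, "ty": 0, "tz": 0, "twist": 0},
    {"tx": 0, "ty": 0, "tz": 0, "twist": 0}
  ]
}}

```text
t: 5.9
eef_pos: [0.4871, 0.1696, 0.0415]
ee_rot: [-3.142, -0.0, -0.69]
force: [0.8, -0.1, -0.5]
width: 0.0196
gripper_force: 35.0
```

Request:
{"fn": "arm_command", "kwargs": {
  "commands": [
    {"tx": 0, "ty": 0, "tz": -0.01, "twist": 0},
    {"tx": 0, "ty": 0, "tz": -0.03, "twist": 0},
    {"tx": 0, "ty": 0, "tz": -0.07, "twist": 0},
    {"tx": 0, "ty": 0, "tz": -0.13, "twist": 0},
    {"tx": 0, "ty": 0, "tz": -0.22, "twist": 0},
    {"tx": 0, "ty": 0, "tz": -0.33, "twist": 0},
    {"tx": 0, "ty": 0, "tz": -0.43, "twist": 0},
    {"tx": 0, "ty": 0, "tz": -0.48, "twist": 0}
  ]
}}

```text
t: 6.57
eef_pos: [0.4879, 0.1699, 0.1654]
ee_rot: [-3.138, -0.001, -0.69]
force: [0.8, 0.5, -7.3]
width: 0.0197
gripper_force: 35.0
```

```bash
python3 - <<'E'
from h import *
cmd([.53,-.192,.16],6.4);s=get_state();print(s["width"],s["gripper_force"],s["moment"])
E
```

```text
t 6.57 pos [0.4879 0.1699 0.1654] yaw -39.54 q [ 0.72  0.15 -0.42  0.   -1.    0.16] F [ 0.8  0.5 -7.3] shares [1.0515 1.0093 0.0191] twist -0.2552
0.0197433698319628 34.993990659713745 [ 0.09680124 -0.11851108 -0.02055442]
```

```bash
python3 - <<'E'
from h import *
np.set_printoptions(precision=4,suppress=True)
A=grab_frame("top");B=grab_frame("side")
for q in("cone_place","groove_place","flat_place","base"): print(q,[(np.round(r["uv"],1).tolist(),round(r["score"],2)) for c in("top","side") for r in spot_point(q,c)[:3]])
p=proj("side",[.526,-.192,.03]).astype(int);print(p)
a=cv2.resize(A[155:250,305:385],None,fx=5,fy=5,interpolation=2)
b=cv2.resize(B[p[1]-60:p[1]+59,p[0]-50:p[0]+50],None,fx=4,fy=4,interpolation=2)[:475]
cv2.imwrite("pics/c2.png",cv2.hconcat([a,b])[:,:,::-1])
E
```

```text
cone_place [([342.6, 173.4], 0.96), ([373.1, 271.6], 0.88), ([269.2, 133.7], 0.29), ([340.5, 252.1], 0.86), ([269.6, 295.6], 0.56)]
groove_place [([338.5, 215.0], 0.97), ([361.2, 301.0], 0.7), ([238.0, 295.2], 0.78), ([309.4, 258.1], 0.62)]
flat_place [([362.3, 212.2], 0.8), ([379.8, 297.9], 0.78), ([320.1, 269.7], 0.82), ([305.2, 255.0], 0.73), ([241.1, 311.4], 0.64)]
base [([367.2, 289.9], 0.66), ([117.9, 202.7], 0.63), ([343.1, 198.2], 0.59), ([251.8, 307.8], 0.97), ([322.9, 269.5], 0.95), ([280.3, 181.6], 0.23)]
[324 263]
```

View pics/c2.png

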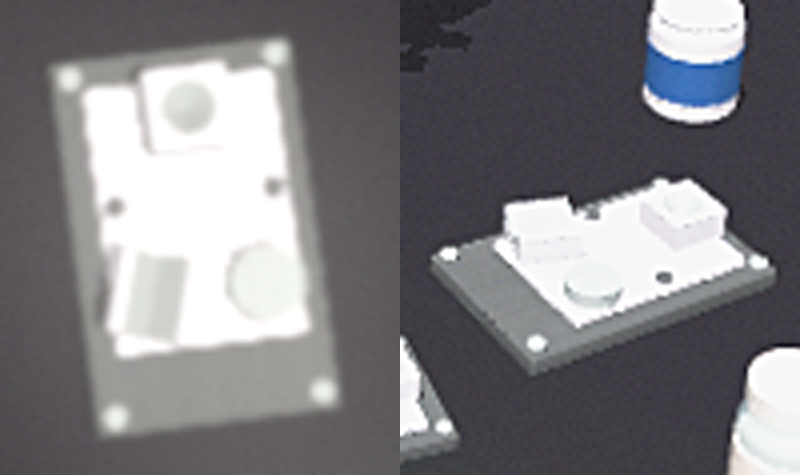

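The large base shows clearly. In the top crop its screws are at (70,78), (274,52), (322,391) and (116,417), with the cone at (188,106), the pad at (266,281) and the groove at (157,297). The side crop agrees.

```bash
python3 - <<'E'
from h import *
np.set_printoptions(precision=4,suppress=True)
T=lambda p,z:at_z("top",(p[0]/5+304.6,p[1]/5+154.6),z)
S=lambda p,z:at_z("side",((p[0]-400)/4+273.6,p[1]/4+202.6),z)
for n,F,sc,it in(("top",T,[(70,78),(274,52),(322,391),(116,417)],[((188,106),.041),((157,297),.043),((266,281),.033)]),
 ("side",S,[(660,184),(759,262),(537,343),(449,254)],[((686,202),.043),((593,276),.033)])):
    b=np.array([F(p,.016) for p in sc])
    ax=(b[0]+b[1]-b[2]-b[3])/2;ay=(b[0]+b[3]-b[1]-b[2])/2
    y=np.arctan2(ax[1],ax[0]);y2=np.arctan2(-ay[0],ay[1]);ym=(y*180+y2*110)/290
    print(n,b.mean(0),np.linalg.norm(ax),np.linalg.norm(ay),np.degrees([y,y2,ym]))
    R=Rn.from_euler("z",ym).as_matrix()
    for p,z in it: print("  ",F(p,z),1e3*R.T@(F(p,z)-b.mean(0)))
E
```

```text
top [ 0.5267 -0.1924  0.016 ] 0.18095392867333338 0.10970455180646084 [6.3248 6.4434 6.3698]
   [ 0.5908 -0.1862  0.041 ] [64.4062 -0.9297 25.    ]
   [ 0.4916 -0.1671  0.043 ] [-32.0934  29.0475  27.    ]
   [ 0.4998 -0.2256  0.033 ] [-30.436  -30.0575  17.    ]
side [ 0.5275 -0.1898  0.016 ] 0.18043991036388882 0.11067529790879845 [6.5908 6.915  6.7137]
   [ 0.5926 -0.1858  0.043 ] [65.0726 -3.6476 27.    ]
   [ 0.4992 -0.2253  0.033 ] [-32.3048 -31.9254  17.    ]
```

Request:
{"fn": "arm_command", "kwargs": {
  "commands": [
    {"tx": 0.05, "ty": 0.05, "tz": 0, "twist": -0.02},
    {"tx": 0.14, "ty": 0.14, "tz": 0, "twist": -0.05},
    {"tx": 0.25, "ty": 0.24, "tz": 0, "twist": -0.085},
    {"tx": 0.36, "ty": 0.35, "tz": 0, "twist": -0.12},
    {"tx": 0.47, "ty": 0.45, "tz": 0, "twist": -0.155},
    {"tx": 0.58, "ty": 0.56, "tz": 0, "twist": -0.19},
    {"tx": 0.69, "ty": 0.66, "tz": 0, "twist": -0.22},
    {"tx": 0.8, "ty": 0.77, "tz": 0, "twist": -0.25}
  ]
}}

```text
t: 7.73
eef_pos: [0.5187, -0.108, 0.1613]
ee_rot: [3.142, 0.0, 0.101]
force: [0.7, 0.1, -8.0]
width: 0.0199
gripper_force: 35.0
```

```bash
python3 - <<'E'
from h import *
cmd([.5313,-.1922,.12],6.45)
E
```

```text
t 7.73 pos [ 0.5187 -0.108   0.1613] yaw 5.77 q [ 0.17  0.18 -0.4   0.   -1.    1.51] F [ 0.7  0.1 -8. ] shares [0.0165 0.34   0.1651] twist -0.0038
```

Request:
{"fn": "arm_command", "kwargs": {
  "commands": [
    {"tx": 0.003, "ty": 0.08, "tz": 0.02, "twist": -0.0038},
    {"tx": 0.01, "ty": 0.17, "tz": 0.05, "twist": -0.0038},
    {"tx": 0.0165, "ty": 0.25, "tz": 0.09, "twist": -0.0038},
    {"tx": 0.0165, "ty": 0.31, "tz": 0.13, "twist": -0.0038},
    {"tx": 0.0165, "ty": 0.335, "tz": 0.155, "twist": -0.0038},
    {"tx": 0.0165, "ty": 0.34, "tz": 0.165, "twist": -0.0038},
    {"tx": 0.0165, "ty": 0.34, "tz": 0.165, "twist": -0.0038},
    {"tx": 0.0165, "ty": 0.34, "tz": 0.165, "twist": -0.0038}
  ]
}}

```text
t: 8.4
eef_pos: [0.5309, -0.19, 0.1203]
ee_rot: [-3.142, 0.0, 0.107]
force: [0.2, 0.3, -7.1]
width: 0.0201
gripper_force: 35.0
```

```bash
python3 - <<'E'
from h import *
np.set_printoptions(precision=4,suppress=True)
cmd([.5313,-.1922,.085],6.45);print(get_state()["moment"])
A=grab_frame("wrist");B=grab_frame("side")
cv2.imwrite("pics/c3.png",cv2.hconcat([cv2.resize(A[0:300,60:460],(480,360)),cv2.resize(B[195:315,265:370],(315,360),interpolation=2)])[:,:,::-1])
E
```

```text
t 8.4 pos [ 0.5309 -0.19    0.1203] yaw 6.15 q [ 0.    0.27 -0.38 -0.   -0.92  1.67] F [ 0.2  0.3 -7.1] shares [0.0008 0.009  0.1413] twist -0.0017
[-0.0748  0.0478  0.0446]
```

View pics/c3.png

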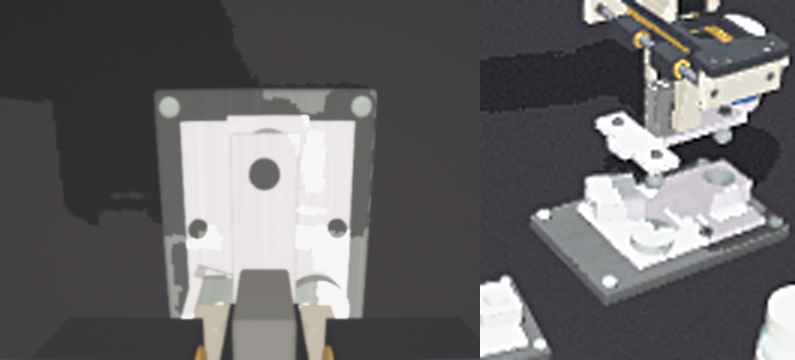

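The top hangs level above the large base with its feet over the seats. The cone rim just shows beyond the end of the long arm at about (267,132).

Request:
{"fn": "arm_command", "kwargs": {
  "commands": [
    {"tx": 0.001, "ty": 0.004, "tz": 0.02, "twist": -0.0017},
    {"tx": 0.001, "ty": 0.008, "tz": 0.05, "twist": -0.0017},
    {"tx": 0.001, "ty": 0.008, "tz": 0.08, "twist": -0.0017},
    {"tx": 0.001, "ty": 0.008, "tz": 0.11, "twist": -0.0017},
    {"tx": 0.001, "ty": 0.008, "tz": 0.13, "twist": -0.0017},
    {"tx": 0.001, "ty": 0.008, "tz": 0.14, "twist": -0.0017},
    {"tx": 0.001, "ty": 0.008, "tz": 0.145, "twist": -0.0017},
    {"tx": 0.001, "ty": 0.008, "tz": 0.145, "twist": -0.0017}
  ]
}}

```text
t: 9.17
eef_pos: [0.5312, -0.1925, 0.0837]
ee_rot: [-3.142, 0.001, 0.112]
force: [0.5, 0.3, -7.2]
width: 0.02
gripper_force: 35.0
```

```bash
python3 - <<'E'
from h import *
np.set_printoptions(precision=4,suppress=True)
cmd([.5313,-.1922,.0747],6.45);print(get_state()["moment"])
E
```

```text
t 9.17 pos [ 0.5312 -0.1925  0.0837] yaw 6.43 q [-0.    0.31 -0.42  0.   -0.84  1.68] F [ 0.5  0.3 -7.2] shares [ 0.0007 -0.0011  0.0359] twist -0.0001
[-0.1019  0.1076  0.0258]
```

Descend about 1 mm per row; stop after 6 mm.

Request:
{"fn": "arm_command", "kwargs": {
  "commands": [
    {"tx": 0, "ty": 0, "tz": 0.004, "twist": 0},
    {"tx": 0, "ty": 0, "tz": 0.008, "twist": 0},
    {"tx": 0, "ty": 0, "tz": 0.012, "twist": 0},
    {"tx": 0, "ty": 0, "tz": 0.016, "twist": 0},
    {"tx": 0, "ty": 0, "tz": 0.02, "twist": 0},
    {"tx": 0, "ty": 0, "tz": 0.022, "twist": 0},
    {"tx": 0, "ty": 0, "tz": 0.024, "twist": 0},
    {"tx": 0, "ty": 0, "tz": 0.024, "twist": 0}
  ]
}}

```text
t: 9.83
eef_pos: [0.5312, -0.1925, 0.078]
ee_rot: [-3.142, 0.0, 0.112]
force: [-0.3, 0.3, -7.7]
width: 0.0197
gripper_force: 35.0
```

Request:
{"fn": "arm_command", "kwargs": {
  "commands": [
    {"tx": 0, "ty": 0, "tz": 0.001, "twist": 0},
    {"tx": 0, "ty": 0, "tz": 0.002, "twist": 0},
    {"tx": 0, "ty": 0, "tz": 0.003, "twist": 0},
    {"tx": 0, "ty": 0, "tz": 0.004, "twist": 0},
    {"tx": 0, "ty": 0, "tz": 0.004, "twist": 0},
    {"tx": 0, "ty": 0, "tz": 0.004, "twist": 0},
    {"tx": 0, "ty": 0, "tz": 0.004, "twist": 0},
    {"tx": 0, "ty": 0, "tz": 0.004, "twist": 0}
  ]
}}

```text
t: 10.5
eef_pos: [0.5312, -0.1925, 0.0771]
ee_rot: [3.142, 0.0, 0.112]
force: [0.5, 0.4, -7.3]
width: 0.02
gripper_force: 35.0
```

```bash
python3 - <<'E'
from h import *
np.set_printoptions(precision=4,suppress=True)
cmd([.5313,-.1922,.0747],6.45);print(get_state()["moment"])
E
```

```text
t 10.5 pos [ 0.5312 -0.1925  0.0771] yaw 6.43 q [-0.    0.32 -0.42  0.   -0.83  1.68] F [ 0.5  0.4 -7.3] shares [ 0.0004 -0.0011  0.0095] twist -0.0001
[-0.0405  0.0953 -0.0803]
```

Still free at 2.4 mm above home. Go down in 0.5 mm steps.

Request:
{"fn": "arm_command", "kwargs": {
  "commands": [
    {"tx": 0, "ty": 0, "tz": 0.001, "twist": 0},
    {"tx": 0, "ty": 0, "tz": 0.002, "twist": 0},
    {"tx": 0, "ty": 0, "tz": 0.003, "twist": 0},
    {"tx": 0, "ty": 0, "tz": 0.003, "twist": 0},
    {"tx": 0, "ty": 0, "tz": 0.003, "twist": 0},
    {"tx": 0, "ty": 0, "tz": 0.003, "twist": 0},
    {"tx": 0, "ty": 0, "tz": 0.003, "twist": 0},
    {"tx": 0, "ty": 0, "tz": 0.003, "twist": 0}
  ]
}}

```text
t: 11.17
eef_pos: [0.5313, -0.1924, 0.0763]
ee_rot: [3.142, -0.0, 0.112]
force: [0.8, -0.3, -7.8]
width: 0.0199
gripper_force: 35.0
```

Request:
{"fn": "arm_command", "kwargs": {
  "commands": [
    {"tx": 0, "ty": 0, "tz": 0.001, "twist": 0},
    {"tx": 0, "ty": 0, "tz": 0.002, "twist": 0},
    {"tx": 0, "ty": 0, "tz": 0.002, "twist": 0},
    {"tx": 0, "ty": 0, "tz": 0.002, "twist": 0},
    {"tx": 0, "ty": 0, "tz": 0.002, "twist": 0},
    {"tx": 0, "ty": 0, "tz": 0.002, "twist": 0},
    {"tx": 0, "ty": 0, "tz": 0.002, "twist": 0},
    {"tx": 0, "ty": 0, "tz": 0.002, "twist": 0}
  ]
}}

```text
t: 11.83
eef_pos: [0.5312, -0.1924, 0.0758]
ee_rot: [-3.142, 0.0, 0.112]
force: [0.1, -0.1, -7.2]
width: 0.0198
gripper_force: 35.0
```

```bash
python3 - <<'E'
from h import *
np.set_printoptions(precision=4,suppress=True)
cmd([.5313,-.1922,.0747],6.45);print(get_state()["moment"])
E
```

```text
t 11.83 pos [ 0.5312 -0.1924  0.0758] yaw 6.43 q [-0.    0.32 -0.42 -0.   -0.82  1.68] F [ 0.1 -0.1 -7.2] shares [ 0.0004 -0.0009  0.0044] twist -0.0001
[-0.0561  0.1026  0.0015]
```

Request:
{"fn": "arm_command", "kwargs": {
  "commands": [
    {"tx": 0, "ty": 0, "tz": 0.001, "twist": 0},
    {"tx": 0, "ty": 0, "tz": 0.002, "twist": 0},
    {"tx": 0, "ty": 0, "tz": 0.002, "twist": 0},
    {"tx": 0, "ty": 0, "tz": 0.002, "twist": 0},
    {"tx": 0, "ty": 0, "tz": 0.002, "twist": 0},
    {"tx": 0, "ty": 0, "tz": 0.002, "twist": 0},
    {"tx": 0, "ty": 0, "tz": 0.002, "twist": 0},
    {"tx": 0, "ty": 0, "tz": 0.002, "twist": 0}
  ]
}}

```text
t: 12.5
eef_pos: [0.5313, -0.1925, 0.0753]
ee_rot: [-3.142, -0.0, 0.112]
force: [-0.5, -0.2, -7.4]
width: 0.0199
gripper_force: 35.0
```

```bash
python3 - <<'E'
from h import *
np.set_printoptions(precision=4,suppress=True)
cmd([.5313,-.1922,.0747],6.45);print(get_state()["moment"])
E
```

```text
t 12.5 pos [ 0.5313 -0.1925  0.0753] yaw 6.43 q [-0.    0.32 -0.42 -0.   -0.82  1.68] F [-0.5 -0.2 -7.4] shares [ 0.0003 -0.001   0.0024] twist -0.0001
[-0.132   0.0604 -0.0638]
```

Request:
{"fn": "arm_command", "kwargs": {
  "commands": [
    {"tx": 0, "ty": 0, "tz": 0.001, "twist": 0},
    {"tx": 0, "ty": 0, "tz": 0.001, "twist": 0},
    {"tx": 0, "ty": 0, "tz": 0.001, "twist": 0},
    {"tx": 0, "ty": 0, "tz": 0.001, "twist": 0},
    {"tx": 0, "ty": 0, "tz": 0.001, "twist": 0},
    {"tx": 0, "ty": 0, "tz": 0.001, "twist": 0},
    {"tx": 0, "ty": 0, "tz": 0.001, "twist": 0},
    {"tx": 0, "ty": 0, "tz": 0.001, "twist": 0}
  ]
}}

```text
t: 13.17
eef_pos: [0.5313, -0.1924, 0.0751]
ee_rot: [-3.142, -0.0, 0.112]
force: [0.0, -0.4, -7.2]
width: 0.02
gripper_force: 35.0
```

```bash
python3 - <<'E'
from h import *
np.set_printoptions(precision=4,suppress=True)
cmd([.5313,-.1922,.0747],6.45);print(get_state()["moment"])
E
```

```text
t 13.17 pos [ 0.5313 -0.1924  0.0751] yaw 6.43 q [-0.    0.32 -0.42 -0.   -0.82  1.68] F [ 0.  -0.4 -7.2] shares [ 0.0002 -0.001   0.0015] twist -0.0001
[-0.0956  0.1299 -0.0616]
```

Request:
{"fn": "arm_command", "kwargs": {
  "commands": [
    {"tx": 0, "ty": 0, "tz": 0.001, "twist": 0},
    {"tx": 0, "ty": 0, "tz": 0.001, "twist": 0},
    {"tx": 0, "ty": 0, "tz": 0.001, "twist": 0},
    {"tx": 0, "ty": 0, "tz": 0.001, "twist": 0},
    {"tx": 0, "ty": 0, "tz": 0.001, "twist": 0},
    {"tx": 0, "ty": 0, "tz": 0.001, "twist": 0},
    {"tx": 0, "ty": 0, "tz": 0.001, "twist": 0},
    {"tx": 0, "ty": 0, "tz": 0.001, "twist": 0}
  ]
}}

```text
t: 13.83
eef_pos: [0.5313, -0.1925, 0.0748]
ee_rot: [-3.142, -0.0, 0.112]
force: [-0.5, 0.4, -6.4]
width: 0.02
gripper_force: 35.0
```

Request:
{"fn": "arm_command", "kwargs": {
  "commands": [
    {"tx": 0, "ty": 0, "tz": 0.001, "twist": 0},
    {"tx": 0, "ty": 0, "tz": 0.001, "twist": 0},
    {"tx": 0, "ty": 0, "tz": 0.001, "twist": 0},
    {"tx": 0, "ty": 0, "tz": 0.001, "twist": 0},
    {"tx": 0, "ty": 0, "tz": 0.001, "twist": 0},
    {"tx": 0, "ty": 0, "tz": 0.001, "twist": 0},
    {"tx": 0, "ty": 0, "tz": 0.001, "twist": 0},
    {"tx": 0, "ty": 0, "tz": 0.001, "twist": 0}
  ]
}}

```text
t: 14.5
eef_pos: [0.5313, -0.1925, 0.0747]
ee_rot: [3.142, -0.0, 0.112]
force: [-1.3, 0.5, -2.3]
width: 0.0203
gripper_force: 35.0
```

```bash
python3 - <<'E'
from h import *
np.set_printoptions(precision=4,suppress=True)
cmd([.5313,-.1922,.0747],6.45);print(get_state()["moment"])
E
```

```text
t 14.5 pos [ 0.5313 -0.1925  0.0747] yaw 6.43 q [-0.    0.33 -0.42  0.   -0.82  1.68] F [-1.3  0.5 -2.3] shares [ 0.     -0.0011 -0.    ] twist -0.0001
[0.1444 0.4949 0.0152]
```

Request:
{"fn": "arm_command", "kwargs": {
  "commands": [
    {"tx": 0, "ty": 0, "tz": 0.001, "twist": 0},
    {"tx": 0, "ty": 0, "tz": 0.001, "twist": 0},
    {"tx": 0, "ty": 0, "tz": 0.001, "twist": 0},
    {"tx": 0, "ty": 0, "tz": 0.001, "twist": 0},
    {"tx": 0, "ty": 0, "tz": 0.001, "twist": 0},
    {"tx": 0, "ty": 0, "tz": 0.001, "twist": 0},
    {"tx": 0, "ty": 0, "tz": 0.001, "twist": 0},
    {"tx": 0, "ty": 0, "tz": 0.001, "twist": 0}
  ]
}}

```text
t: 15.17
eef_pos: [0.5314, -0.1925, 0.0746]
ee_rot: [3.141, -0.0, 0.112]
force: [-3.7, 1.2, 3.8]
width: 0.0197
gripper_force: 35.0
```

```bash
cat > m.py <<'E'
from h import *
np.set_printoptions(precision=4,suppress=True)
S=[]
for _ in range(4):
    grab_frame("side");S.append(get_state())
a=lambda k:np.mean([s[k] for s in S],0)
F=a("force")+[0,0,7.4];R=Rn.from_euler("z",6.45,degrees=True).as_matrix()
print(S[-1]["t"],a("eef_pos"),a("ee_rot"),"contact F base axes",R.T@F,"M base",R.T@(a("moment")-[-.09,.1,0]))
E
python3 m.py
```

```text
15.3667 [ 0.5313 -0.1925  0.0745] [ 3.1415 -0.0002  0.1123] contact F base axes [-3.38    1.7941 11.8162] M base [0.8032 1.0555 0.0071]
```

Request:
{"fn": "arm_command", "kwargs": {
  "commands": [
    {"tx": -0.001, "ty": 0, "tz": 0, "twist": 0},
    {"tx": -0.002, "ty": -0.001, "tz": 0, "twist": 0},
    {"tx": -0.002, "ty": -0.001, "tz": 0, "twist": 0},
    {"tx": -0.002, "ty": -0.001, "tz": 0, "twist": 0},
    {"tx": -0.002, "ty": -0.001, "tz": 0, "twist": 0},
    {"tx": -0.002, "ty": -0.001, "tz": 0, "twist": 0},
    {"tx": -0.002, "ty": -0.001, "tz": 0, "twist": 0},
    {"tx": -0.002, "ty": -0.001, "tz": 0, "twist": 0}
  ]
}}

```text
t: 16.03
eef_pos: [0.5312, -0.1923, 0.0745]
ee_rot: [3.141, -0.001, 0.112]
force: [-0.5, 0.0, 2.2]
width: 0.0197
gripper_force: 35.0
```

```bash
python3 m.py
```

```text
16.2333 [ 0.5312 -0.1923  0.0745] [ 3.1414 -0.0008  0.1123] contact F base axes [ 0.5722 -0.6786 10.5965] M base [-0.166  -0.3413 -0.0128]
```

Request:
{"fn": "arm_command", "kwargs": {
  "commands": [
    {"tx": 0, "ty": 0, "tz": 0.001, "twist": 0},
    {"tx": 0, "ty": 0, "tz": 0.001, "twist": 0},
    {"tx": 0, "ty": 0, "tz": 0.001, "twist": 0},
    {"tx": 0, "ty": 0, "tz": 0.001, "twist": 0},
    {"tx": 0, "ty": 0, "tz": 0.001, "twist": 0},
    {"tx": 0, "ty": 0, "tz": 0.001, "twist": 0},
    {"tx": 0, "ty": 0, "tz": 0.001, "twist": 0},
    {"tx": 0, "ty": 0, "tz": 0.001, "twist": 0}
  ]
}}

```text
t: 16.9
eef_pos: [0.5312, -0.1923, 0.0744]
ee_rot: [3.141, -0.001, 0.112]
force: [1.1, 0.8, 4.7]
width: 0.0198
gripper_force: 35.0
```

```bash
python3 m.py
```

```text
17.1 [ 0.5312 -0.1923  0.0744] [ 3.1413 -0.0009  0.1124] contact F base axes [ 0.3546  0.0293 12.6361] M base [-0.0541 -0.2568 -0.0143]
```

Request:
{"fn": "arm_command", "kwargs": {
  "commands": [
    {"tx": 0, "ty": 0, "tz": 0.001, "twist": 0},
    {"tx": 0, "ty": 0, "tz": 0.001, "twist": 0},
    {"tx": 0, "ty": 0, "tz": 0.001, "twist": 0},
    {"tx": 0, "ty": 0, "tz": 0.001, "twist": 0},
    {"tx": 0, "ty": 0, "tz": 0.001, "twist": 0},
    {"tx": 0, "ty": 0, "tz": 0.001, "twist": 0},
    {"tx": 0, "ty": 0, "tz": 0.001, "twist": 0},
    {"tx": 0, "ty": 0, "tz": 0.001, "twist": 0}
  ]
}}

```text
t: 17.77
eef_pos: [0.5312, -0.1923, 0.0744]
ee_rot: [3.141, -0.001, 0.112]
force: [-0.8, -0.1, 7.5]
width: 0.0203
gripper_force: 35.0
```

```bash
python3 m.py
```

```text
17.9667 [ 0.5312 -0.1923  0.0744] [ 3.1412 -0.0009  0.1125] contact F base axes [-0.6554  0.4189 14.3518] M base [ 0.1388 -0.0313  0.0065]
```

Height, level and near-zero side load all agree with home. Unload to about zero wrist force, then open.

Request:
{"fn": "arm_command", "kwargs": {
  "commands": [
    {"tx": 0, "ty": 0, "tz": -0.001, "twist": 0},
    {"tx": 0, "ty": 0, "tz": -0.002, "twist": 0},
    {"tx": 0, "ty": 0, "tz": -0.003, "twist": 0},
    {"tx": 0, "ty": 0, "tz": -0.003, "twist": 0},
    {"tx": 0, "ty": 0, "tz": -0.003, "twist": 0},
    {"tx": 0, "ty": 0, "tz": -0.003, "twist": 0},
    {"tx": 0, "ty": 0, "tz": -0.003, "twist": 0},
    {"tx": 0, "ty": 0, "tz": -0.003, "twist": 0}
  ]
}}

```text
t: 18.63
eef_pos: [0.5309, -0.1922, 0.0744]
ee_rot: [-3.142, -0.0, 0.112]
force: [2.6, 0.6, -0.4]
width: 0.0196
gripper_force: 35.0
```

```bash
python3 m.py
```

```text
18.8333 [ 0.5308 -0.1922  0.0744] [-3.1415 -0.0001  0.1122] contact F base axes [3.2764 0.4676 5.9059] M base [ 0.0106 -1.3427  0.0422]
```

Request:
{"fn": "arm_command", "kwargs": {
  "commands": [
    {"tx": 0.001, "ty": 0, "tz": 0, "twist": 0},
    {"tx": 0.0015, "ty": 0, "tz": 0, "twist": 0},
    {"tx": 0.0015, "ty": 0, "tz": 0, "twist": 0},
    {"tx": 0.0015, "ty": 0, "tz": 0, "twist": 0},
    {"tx": 0.0015, "ty": 0, "tz": 0, "twist": 0},
    {"tx": 0.0015, "ty": 0, "tz": 0, "twist": 0},
    {"tx": 0.0015, "ty": 0, "tz": 0, "twist": 0},
    {"tx": 0.0015, "ty": 0, "tz": 0, "twist": 0}
  ]
}}

```text
t: 19.5
eef_pos: [0.5309, -0.1922, 0.0744]
ee_rot: [-3.141, 0.0, 0.112]
force: [2.0, 1.9, -1.6]
width: 0.0198
gripper_force: 35.0
```

```bash
python3 m.py
```

```text
19.7 [ 0.5309 -0.1922  0.0744] [-3.1414  0.0004  0.1121] contact F base axes [2.2387 0.5097 5.1527] M base [ 0.3148 -0.8274  0.0439]
```

Request:
{"fn": "arm_command", "kwargs": {
  "commands": [
    {"tx": 0.001, "ty": 0, "tz": 0, "twist": 0},
    {"tx": 0.0015, "ty": -0.0005, "tz": 0, "twist": 0},
    {"tx": 0.0015, "ty": -0.0005, "tz": 0.001, "twist": 0},
    {"tx": 0.0015, "ty": -0.0005, "tz": 0.001, "twist": 0},
    {"tx": 0.0015, "ty": -0.0005, "tz": 0.001, "twist": 0},
    {"tx": 0.0015, "ty": -0.0005, "tz": 0.001, "twist": 0},
    {"tx": 0.0015, "ty": -0.0005, "tz": 0.001, "twist": 0},
    {"tx": 0.0015, "ty": -0.0005, "tz": 0.001, "twist": 0}
  ]
}}

```text
t: 20.37
eef_pos: [0.531, -0.1921, 0.0744]
ee_rot: [3.142, 0.001, 0.112]
force: [-3.2, 0.3, 4.0]
width: 0.02
gripper_force: 35.0
```

```bash
python3 m.py
```

```text
20.5667 [ 0.531  -0.1921  0.0744] [-3.1416  0.0007  0.1122] contact F base axes [-3.2236  1.2996 12.103 ] M base [0.2849 1.2789 0.0145]
```

Request:
{"fn": "arm_command", "kwargs": {
  "commands": [
    {"tx": -0.001, "ty": -0.0005, "tz": 0, "twist": 0},
    {"tx": -0.001, "ty": -0.0005, "tz": 0, "twist": 0},
    {"tx": -0.001, "ty": -0.0005, "tz": 0, "twist": 0},
    {"tx": -0.001, "ty": -0.0005, "tz": 0, "twist": 0},
    {"tx": -0.001, "ty": -0.0005, "tz": 0, "twist": 0},
    {"tx": -0.001, "ty": -0.0005, "tz": 0, "twist": 0},
    {"tx": -0.001, "ty": -0.0005, "tz": 0, "twist": 0},
    {"tx": -0.001, "ty": -0.0005, "tz": 0, "twist": 0}
  ]
}}

```text
t: 21.23
eef_pos: [0.531, -0.1921, 0.0744]
ee_rot: [3.141, 0.0, 0.112]
force: [-3.8, -0.7, 4.5]
width: 0.0201
gripper_force: 35.0
```

```bash
python3 m.py
```

```text
21.4333 [ 0.531  -0.1921  0.0743] [3.1415 0.0003 0.1122] contact F base axes [-4.1046 -0.4904 12.4092] M base [-0.2207  1.4707  0.0442]
```

Request:
{"fn": "arm_command", "kwargs": {
  "commands": [
    {"tx": -0.001, "ty": 0, "tz": 0, "twist": 0},
    {"tx": -0.0015, "ty": 0, "tz": 0, "twist": 0},
    {"tx": -0.0015, "ty": 0, "tz": 0, "twist": 0},
    {"tx": -0.0015, "ty": 0, "tz": 0, "twist": 0},
    {"tx": -0.0015, "ty": 0, "tz": 0, "twist": 0},
    {"tx": -0.0015, "ty": 0, "tz": 0, "twist": 0},
    {"tx": -0.0015, "ty": 0, "tz": 0, "twist": 0},
    {"tx": -0.0015, "ty": 0, "tz": 0, "twist": 0}
  ]
}}

```text
t: 22.1
eef_pos: [0.531, -0.1921, 0.0744]
ee_rot: [3.141, -0.0, 0.112]
force: [-2.5, -2.5, 4.0]
width: 0.0199
gripper_force: 35.0
```

```bash
python3 m.py
```

```text
22.3 [ 0.531  -0.1921  0.0743] [ 3.1415 -0.0002  0.1122] contact F base axes [-1.9279 -2.01   11.0069] M base [-0.7739  0.7945  0.021 ]
```

Request:
{"fn": "arm_command", "kwargs": {
  "commands": [
    {"tx": -0.001, "ty": 0.0008, "tz": 0, "twist": 0},
    {"tx": -0.001, "ty": 0.0008, "tz": 0, "twist": 0},
    {"tx": -0.001, "ty": 0.0008, "tz": 0, "twist": 0},
    {"tx": -0.001, "ty": 0.0008, "tz": 0, "twist": 0},
    {"tx": -0.001, "ty": 0.0008, "tz": 0, "twist": 0},
    {"tx": -0.001, "ty": 0.0008, "tz": 0, "twist": 0},
    {"tx": -0.001, "ty": 0.0008, "tz": 0, "twist": 0},
    {"tx": -0.001, "ty": 0.0008, "tz": 0, "twist": 0}
  ]
}}

```text
t: 22.97
eef_pos: [0.5309, -0.1921, 0.0744]
ee_rot: [3.142, -0.001, 0.112]
force: [0.6, -0.6, 2.1]
width: 0.0199
gripper_force: 35.0
```

```bash
python3 m.py
```

```text
23.1667 [ 0.5309 -0.1921  0.0744] [ 1.5708 -0.0006  0.1123] contact F base axes [ 0.7227 -0.545   9.4447] M base [-0.0122 -0.3813  0.0324]
```

Balanced with a light press and z at home. Lower the grip to 5 N first so it relaxes gently, then open.

Request:
{"fn": "arm_command", "kwargs": {
  "commands": [
    {"tx": 0, "ty": 0, "tz": 0, "twist": 0},
    {"tx": 0, "ty": 0, "tz": 0, "twist": 0},
    {"tx": 0, "ty": 0, "tz": 0, "twist": 0},
    {"tx": 0, "ty": 0, "tz": 0, "twist": 0},
    {"tx": 0, "ty": 0, "tz": 0, "twist": 0},
    {"tx": 0, "ty": 0, "tz": 0, "twist": 0},
    {"tx": 0, "ty": 0, "tz": 0, "twist": 0},
    {"tx": 0, "ty": 0, "tz": 0, "twist": 0}
  ],
  "grip_force": 5
}}

```text
t: 23.83
eef_pos: [0.5308, -0.1922, 0.0743]
ee_rot: [3.142, -0.0, 0.112]
force: [2.5, 0.9, 1.4]
width: 0.02
gripper_force: 5.0
```

```bash
python3 m.py
```

```text
24.0333 [ 0.5308 -0.1922  0.0744] [ 3.1416 -0.0004  0.1123] contact F base axes [2.5333 0.714  9.772 ] M base [ 0.303  -0.9746 -0.0368]
```

Request:
{"fn": "arm_command", "kwargs": {
  "commands": [
    {"tx": 0, "ty": 0, "tz": 0, "twist": 0},
    {"tx": 0, "ty": 0, "tz": 0, "twist": 0},
    {"tx": 0, "ty": 0, "tz": 0, "twist": 0},
    {"tx": 0, "ty": 0, "tz": 0, "twist": 0},
    {"tx": 0, "ty": 0, "tz": 0, "twist": 0},
    {"tx": 0, "ty": 0, "tz": 0, "twist": 0},
    {"tx": 0, "ty": 0, "tz": 0, "twist": 0},
    {"tx": 0, "ty": 0, "tz": 0, "twist": 0}
  ],
  "claw": 0.7
}}

```text
t: 24.7
eef_pos: [0.5305, -0.1922, 0.0743]
ee_rot: [-3.142, 0.0, 0.112]
force: [-0.1, -0.2, 0.5]
width: 0.0608
gripper_force: 0.0
```

```bash
python3 m.py; python3 -c "
from h import *
print(get_state()['width'])"
```

```text
24.9 [ 0.5306 -0.1922  0.0743] [-1.5708  0.0001  0.1122] contact F base axes [0.0414 0.2004 7.3198] M base [0.0021 0.0483 0.0405]
0.060992474697937005
```

Request:
{"fn": "arm_command", "kwargs": {
  "commands": [
    {"tx": 0, "ty": 0, "tz": -0.02, "twist": 0},
    {"tx": 0, "ty": 0, "tz": -0.06, "twist": 0},
    {"tx": 0, "ty": 0, "tz": -0.12, "twist": 0},
    {"tx": 0, "ty": 0, "tz": -0.2, "twist": 0},
    {"tx": 0, "ty": 0, "tz": -0.3, "twist": 0},
    {"tx": 0, "ty": 0, "tz": -0.4, "twist": 0},
    {"tx": 0, "ty": 0, "tz": -0.48, "twist": 0},
    {"tx": 0, "ty": 0, "tz": -0.5, "twist": 0}
  ]
}}

```text
t: 25.57
eef_pos: [0.5325, -0.1927, 0.2044]
ee_rot: [3.14, -0.006, 0.113]
force: [0.7, -0.2, 0.9]
width: 0.0614
gripper_force: 0.0
```

```bash
python3 - <<'E'
from h import *
np.set_printoptions(precision=4,suppress=True)
cmd([.53,-.19,.2],6.4)
A=grab_frame("wrist")
for q,z in(("grip",.089),("foot_cone",.041),("top",.033)): print(q,[(np.round(r["uv"],1).tolist(),at_z("wrist",r["uv"],z)) for r in spot_point(q,"wrist")[:1]])
B=grab_frame("side")
cv2.imwrite("pics/c4.png",cv2.hconcat([cv2.resize(A[0:300,60:460],(480,360)),cv2.resize(B[205:310,275:367],(315,360),interpolation=2)])[:,:,::-1])
E
```

```text
t 25.57 pos [ 0.5325 -0.1927  0.2044] yaw 6.46 q [-0.    0.19 -0.27  0.   -1.1   1.68] F [ 0.7 -0.2  0.9] shares [-0.0087 -0.0118  0.0175] twist 0.0003
grip [([280.4, 205.3], array([ 0.5298, -0.1933,  0.089 ]))]
foot_cone [([280.4, 125.0], array([ 0.586 , -0.1867,  0.041 ]))]
top [([279.5, 187.5], array([ 0.5285, -0.1922,  0.033 ]))]
```

View pics/c4.png

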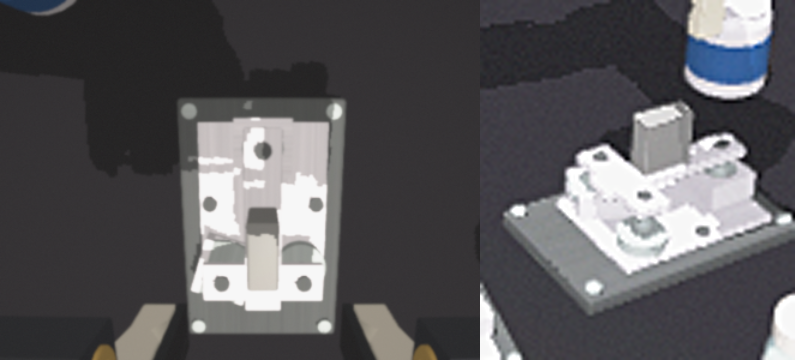

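The top sits level on the base with all three feet in their seats: cone foot at (262,150), rear bolts at (221,283) and (304,283). The gripper is clear above it.

```bash
python3 -c "
from station import *
print(job_done())"
```

```text
the job is handed in; nothing more can be done
None
```

The stage top is on the large kinematic base, felt home at no more than about 15 N and released level at home height; all three feet look seated, and the job was handed in at about 26 s with the gripper clear.

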